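# Book groceries into the pantry

### The job

Book the groceries on the baking mat into the pantry stock: stand all of them upright in a row on the scanner's black field, each turned so that its barcode faces squarely to the reader window, then press the scanner's button all the way down and let it come up again. When the reading has been taken, stand all the groceries upright in the cardboard tray; leave the bowl, the glass dish and the remote control alone.

Things in the scene. Friction and masses are not known exactly. Their poses are not given: they have to be found in the camera images.
- scanner: Counter-top stock scanner, grey, fixed. Deck: flat plate 280 mm (x) by 300 mm (y). Origin: on its underside, midway across, 125 mm from the near (-x) edge; z up; upper face 12 mm above the origin. The reader head stands along the deck's far (+x) edge, 300 mm wide, 38 mm thick, top 75 mm above the origin. One reading takes all barcodes in view of its window.
- field (a point): Middle of the black read field on the deck's upper face, where goods stand in a row side by side: 105 mm in the scanner's x by 280 mm in its y. 5 mm in +x from the scanner's origin, 12 mm up; axes as the scanner's.
- window (a point): Middle of the dark glass window (270 x 40 mm) of the reader head, 113 mm in the scanner's +x from its origin, 43 mm up. The window looks over the field along the scanner's -x, so a barcode that faces it squarely looks along the scanner's +x.
- button (a joint): The scanner's spring push button: 0 = up, 0.006 m = fully down; it springs back up when let go. Fully down takes about 5 N.
- button_top (a point): Centre of the top of the button: white round button, 30 mm across, in a black housing at the middle of the deck's near (-x) edge, 98 mm from the scanner's origin in -x; it is pressed straight down.
- carton: Open cardboard tray, fixed, 240 x 240 mm outside, walls 4 mm thick and 50 mm high, floor 4 mm thick. Origin: centre of the underside; x and y along the walls.
- mat: Silicone baking mat, fixed flat on the table, 240 x 240 mm, 3 mm thick, on which the goods stand at the start. Origin: centre of the underside.
- tin_a: Food tin with a ring-pull lid, 60 mm across, 42 mm high, about 0.13 kg. The loop of the ring-pull points to the barcode side. Barcode: a white panel with black bars, 56 degrees wide around the side, on the body's +x side, upright. Origin: centre of the underside; z up along the axis. May be absent (None).
- tin_b: A second tin exactly like tin_a: 60 mm across, 42 mm high, ring-pull loop to the barcode side. Barcode: a white panel with black bars, 56 degrees wide around the side, on the body's +x side, upright. Origin: centre of the underside; z up along the axis. May be absent (None).
- flat_tin: Wider, flatter food tin with a ring-pull lid, 66 mm across, 38 mm high, about 0.15 kg. The loop of the ring-pull points to the barcode side. Barcode: a white panel with black bars, 56 degrees wide around the side, on the body's +x side, upright. Origin: centre of the underside; z up along the axis. May be absent (None).
- jar: Squat brown jar with a steel lid, 58 mm across, 46 mm high, about 0.16 kg. A white paper seal runs from the middle of the lid down to the barcode side. Barcode: a white panel with black bars, 56 degrees wide around the side, on the body's +x side, upright. Origin: centre of the underside; z up along the axis. May be absent (None).
- tin_a_code (a point): Point in the air straight out from the middle of the tin_a's barcode, 110 mm from the axis and 21 mm above the underside: what the barcode looks towards.
- tin_b_code (a point): Point in the air straight out from the middle of the tin_b's barcode, 110 mm from the axis and 21 mm above the underside: what the barcode looks towards.
- flat_tin_code (a point): Point in the air straight out from the middle of the flat_tin's barcode, 113 mm from the axis and 19 mm above the underside: what the barcode looks towards.
- jar_code (a point): Point in the air straight out from the middle of the jar's barcode, 109 mm from the axis and 17 mm above the underside: what the barcode looks towards.
- bowl: Bystander: loose white bowl, 120 mm across, 58 mm high. Origin: centre of the underside.
- dish: Bystander: loose small glass bowl, 100 mm across, 40 mm high. Origin: centre of the underside.
- remote: Bystander: loose black remote control 45 x 150 x 18 mm. Origin: centre of the underside.
Mind the look-alikes: they are no part of the job. What is shaped like the tin_a but blue or purple is not meant.

How it is judged:
On the way, in this order (a step that is already met when the one before it is completed fails the run):
1. all groceries stand upright on the scanner's deck, within its black field, barcodes within 20 degrees of square to the window, the button still up (x of tin_a in the frame of scanner between -0.055 and 0.065 m and y of tin_a in the frame of scanner between -0.14 and 0.14 m and z of tin_a in the frame of scanner between 0.006 and 0.018 m and angle between each of tin_a, tin_b, flat_tin, jar's own z axis and vertical below 0.12 rad and angle between the x axis of each of tin_a, tin_b, flat_tin, jar and the x axis of scanner, either way round below 0.35 rad and x of each of tin_a_code, tin_b_code, flat_tin_code, jar_code in the frame of scanner above 0.02 m and x of tin_b in the frame of scanner between -0.055 and 0.065 m and y of tin_b in the frame of scanner between -0.14 and 0.14 m and z of tin_b in the frame of scanner between 0.006 and 0.018 m and x of flat_tin in the frame of scanner between -0.055 and 0.065 m and y of flat_tin in the frame of scanner between -0.14 and 0.14 m and z of flat_tin in the frame of scanner between 0.006 and 0.018 m and x of jar in the frame of scanner between -0.055 and 0.065 m and y of jar in the frame of scanner between -0.14 and 0.14 m and z of jar in the frame of scanner between 0.006 and 0.018 m and value of joint button below 0.002 m), for 0.3 s.
2. the button is pressed fully down while all the groceries stand there like that (x of tin_a in the frame of scanner between -0.055 and 0.065 m and y of tin_a in the frame of scanner between -0.14 and 0.14 m and z of tin_a in the frame of scanner between 0.006 and 0.018 m and angle between each of tin_a, tin_b, flat_tin, jar's own z axis and vertical below 0.12 rad and angle between the x axis of each of tin_a, tin_b, flat_tin, jar and the x axis of scanner, either way round below 0.35 rad and x of each of tin_a_code, tin_b_code, flat_tin_code, jar_code in the frame of scanner above 0.02 m and x of tin_b in the frame of scanner between -0.055 and 0.065 m and y of tin_b in the frame of scanner between -0.14 and 0.14 m and z of tin_b in the frame of scanner between 0.006 and 0.018 m and x of flat_tin in the frame of scanner between -0.055 and 0.065 m and y of flat_tin in the frame of scanner between -0.14 and 0.14 m and z of flat_tin in the frame of scanner between 0.006 and 0.018 m and x of jar in the frame of scanner between -0.055 and 0.065 m and y of jar in the frame of scanner between -0.14 and 0.14 m and z of jar in the frame of scanner between 0.006 and 0.018 m and value of joint button above 0.005 m), for 0.1 s.
At the end, for the whole second after the job is handed in: All groceries stand upright (within 7 degrees) on the floor of the cardboard tray, their axes at least 15 mm inside its outer faces, at rest; the button is up again (less than 1.5 mm down) (x of tin_a in the frame of carton between -0.105 and 0.105 m and y of tin_a in the frame of carton between -0.105 and 0.105 m and z of tin_a in the frame of carton between -0.002 and 0.015 m and angle between each of tin_a, tin_b, flat_tin, jar's own z axis and vertical below 0.12 rad and linear speed of each of tin_a, tin_b, flat_tin, jar below 0.02 m/s and x of tin_b in the frame of carton between -0.105 and 0.105 m and y of tin_b in the frame of carton between -0.105 and 0.105 m and z of tin_b in the frame of carton between -0.002 and 0.015 m and x of flat_tin in the frame of carton between -0.105 and 0.105 m and y of flat_tin in the frame of carton between -0.105 and 0.105 m and z of flat_tin in the frame of carton between -0.002 and 0.015 m and x of jar in the frame of carton between -0.105 and 0.105 m and y of jar in the frame of carton between -0.105 and 0.105 m and z of jar in the frame of carton between -0.002 and 0.015 m and value of joint button below 0.0015 m); the robot touches nothing.
It fails at once if the bowl is pushed more than 30 mm out of its place (distance of bowl from where it was at the start of the episode above 0.03 m).
It fails at once if the dish is pushed more than 30 mm out of its place (distance of dish from where it was at the start of the episode above 0.03 m).
It fails at once if the remote is pushed more than 30 mm out of its place (distance of remote from where it was at the start of the episode above 0.03 m).
Of tin_a, tin_b, flat_tin, jar only 3 to 4 are there at a start; the rules pass over those that are not, and their reading is None.
At some moment in a run one of tin_a, tin_b, flat_tin, jar may be knocked a few centimetres aside while the robot is not near it.
It also fails if it takes over 210 s, if anything falls off the work surface, if the arm or the gripper's body presses on something with over 40 N, if the wrist force passes 120 N, or if a joint passes its speed limit or range.

### The arm

A 6-joint arm with a two-finger parallel gripper is mounted at the origin on the work surface. World frame = base frame: x ahead of the robot, y to its left, z up, the work surface at z = 0. Lengths are in m, angles in rad, forces in N, time in s.
With the tool pointing down it reaches from about 0.375 to 0.9 m from the base axis. Payload 3.1 kg.
Tool frame: the origin (TCP) lies on the front face of the gripper's body, between the roots of the fingers; the fingertips stand 70 mm ahead of it and the grasp point (between the pads) lies 51 mm ahead of it; z points along the fingers, y is the line along which they close (so a half turn about z gives the same grasp; the last joint's range is limited). The gripper opens to 87 mm and grips with 3 to 60 N. Pads are 19 mm wide; open, the fingers measure 117 mm over their backs; the gripper's body (75 mm by 190 mm) begins 51 mm behind the grasp point.
Start: joints at [0.987, 0.527, 1.433, -0, 1.181, -0.178], TCP at [0.247, 0.574, 0.292] pointing down, gripper open.
Joint ranges: [-3.08, 3.08], [-0.75, 2.2], [0.22, 2.44], [-1.43, 4.57], [0, 2.65], [-2.85, 2.85]. Speed limits (rad/s): [2.79, 2.79, 3.14, 3.14, 3.14, 3.14].

### API

Orientations are given as a unit quaternion [x, y, z, w].
In Python, from rig import robot, cams, ticket gives the robot as it stands. The module is installed in compiled form; this text tells all that it offers.
- The arm moves only by the shell command python3 -m crank 'ROWS' [FORCE]. ROWS is JSON, a list of rows, each a list of 7 numbers: the shift along the tool's x, y, z in cm, then the turn, a rotation vector about the tool's x, y, z in rad, then the closure, from 0 (fully open) to 1 (shut). A call has 1 to 5 rows; each row shifts and turns the commanded pose from where the row before left it, along the tool's axes as they then stand; what a row does not reach is not made up. A row lasts 1/8 s, in which the tool goes at most 62.5 mm and 10.7 degrees, less where a joint would pass 70% of its speed; a pose out of reach is approached as far as the arm can. A call is refused whole if a number of a shift passes 6.25 or a number of a turn 0.188, either way. A call with a gripper value outside its range is refused whole. The fingers move at their own pace and stop on an object; FORCE is the grip in N (left out, the last holds). Time passes only in rows, so rows that do not move let the fingers close. It gives the time, the measured TCP pose, the force, the opening and the grip force at its end, in the units of the state.
- robot.get_obs(): the state, without advancing time (a new reading comes with each control period).
- cams.camera(name): name is "scene" or "top"; returns the picture (420x560x3 uint8, red, green, blue); there is no depth.
- cams.camera_info(name): a dict with "intrinsics" (3x3 intrinsics, pixels), "dist" ([k1, k2, p1, p2, k3] as OpenCV has them; the pictures are not rectified), "pose" (4x4, takes a point from camera to world coordinates). Camera axes: x right, y down, z forward; pixel columns grow to the right and rows downward; lengths in m; the calibration is good to about 2 mm. A picture is of the moment at which its call begins. camera_info takes no time and is no camera call.
- ticket.hand_in(): hands the job in; it is judged then, once.
The state is a dict: "time": time; "q": joint angles; "joint_velocities": joint speeds; "joint_torque": joint torques, N m; "position": TCP position; "tool_rot": TCP orientation; "ft_force": force on the tool from outside, world axes, zero at the start; "moment": the same for the moment, N m; "grip_width": finger opening in m; "grip_force": force on a finger pad.
Only numpy, scipy, OpenCV 4.12 (cv2) and the standard library are available. Lean on these libraries where they do the work, as an engineer would, in place of code of your own. Each camera call takes 0.05 s, during which the arm holds its last target. There are 200 camera calls.

## Working session

There is one attempt and no reset: what is moved stays moved. The work goes in short steps, Python scripts to look and compute and a shell command to move; the robot and the scene stay as the last step left them, time stands still between calls to the robot, and variables do not carry over. Pictures are saved under pics/ and viewed, at most 14 in all, crops included, and the job is handed in when it is done.

```bash
mkdir -p pics; ls; python3 - <<'E'
from rig import robot,cams
import cv2,numpy as np
np.set_printoptions(precision=4,suppress=True)
for n in("top","scene"):
    im=cams.camera(n); cv2.imwrite(f"pics/{n}0.png",im[:,:,::-1]); i=cams.camera_info(n); print(n,i)
o=robot.get_obs(); print(o)
E
```

```text
pics
top {'intrinsics': array([[472.5675,   0.    , 284.1973],
       [  0.    , 472.5675, 206.2015],
       [  0.    ,   0.    ,   1.    ]]), 'dist': array([-0.1231,  0.    ,  0.    ,  0.    ,  0.    ]), 'pose': array([[-0.0185, -0.9965,  0.0812,  0.4761],
       [-0.9996,  0.0202,  0.0203, -0.0048],
       [-0.0219, -0.0808, -0.9965,  1.4018],
       [ 0.    ,  0.    ,  0.    ,  1.    ]])}
scene {'intrinsics': array([[388.407 ,   0.    , 280.0432],
       [  0.    , 388.407 , 206.6073],
       [  0.    ,   0.    ,   1.    ]]), 'dist': array([-0.0164,  0.    ,  0.    ,  0.    ,  0.    ]), 'pose': array([[-0.4244,  0.5774, -0.6975,  1.4076],
       [ 0.9054,  0.2589, -0.3366,  0.4042],
       [-0.0138, -0.7743, -0.6326,  0.8352],
       [ 0.    ,  0.    ,  0.    ,  1.    ]])}
{'time': 0.1, 'q': array([ 0.9865,  0.5284,  1.4338, -0.    ,  1.1814, -0.1785]), 'joint_velocities': array([-0.0004, -0.0022, -0.0027, -0.0001,  0.0007, -0.0007]), 'joint_torque': array([ -0.0009, -44.0986, -17.715 ,   0.0634,   0.0534,  -0.0001]), 'position': array([0.2464, 0.5738, 0.2914]), 'tool_rot': array([ 0.2015,  0.9795, -0.0009, -0.0004]), 'ft_force': array([ 0.0856, -0.8319,  0.55  ]), 'moment': array([0.0146, 0.0281, 0.0396]), 'grip_force': 0.0, 'grip_width': 0.08692117509124754}
```

View pics/top0.png

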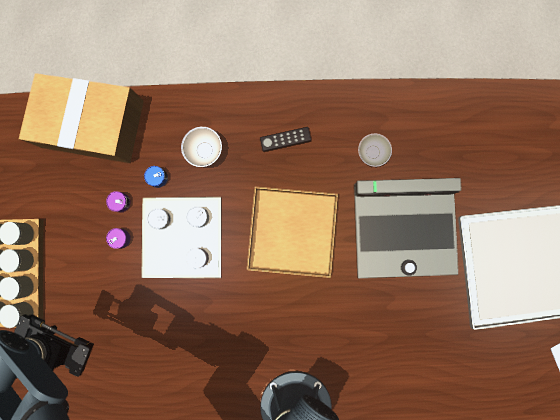

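View pics/scene0.png

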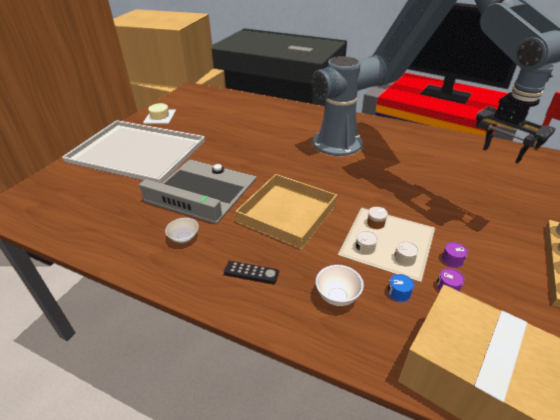

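The top view shows three pale-topped goods on the mat, at (158,218), (197,216) and (199,258). The look-alikes are off the mat: blue at (155,176) and purple at (117,202) and (117,239). The tray is at (293,231), the scanner at (407,230) and its button at (409,268). I'll check the choice in one close crop.

```bash
python3 - <<'E'
import cv2,numpy as np
a=cv2.imread("pics/top0.png")[190:285,135:230]; b=cv2.imread("pics/scene0.png")[195:275,330:440]
a=cv2.resize(a,(400,400),interpolation=cv2.INTER_CUBIC); b=cv2.resize(b,(400,400*80//110),interpolation=cv2.INTER_CUBIC)
b=cv2.copyMakeBorder(b,0,400-b.shape[0],0,0,cv2.BORDER_CONSTANT)
cv2.imwrite("pics/crop0.png",np.hstack([a,b]))
E
```

```text
(no output)
```

View pics/crop0.png

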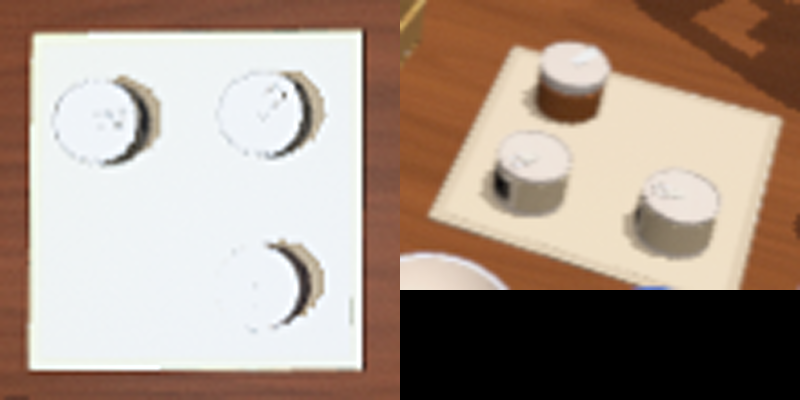

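The crop confirms three groceries. The brown jar with the paper seal is at crop (265,290), and two ring-pull tins are at (100,120) and (262,115). None are blue or purple. Next I'll measure everything.

```bash
cat > h.py <<'E'
import numpy as np,cv2
from rig import robot,cams
np.set_printoptions(precision=4,suppress=True)
def info(n):
    i=cams.camera_info(n); return i["intrinsics"],np.array(i["dist"]),np.array(i["pose"])
def p2w(n,pts,z):
    K,D,P=info(n); u=cv2.undistortPoints(np.float64(pts).reshape(-1,1,2),K,D).reshape(-1,2)
    r=np.c_[u,np.ones(len(u))]@P[:3,:3].T; t=(z-P[2,3])/r[:,2]
    return P[:3,3]+r*t[:,None]
def w2p(n,w):
    K,D,P=info(n); R=P[:3,:3].T
    return cv2.projectPoints(np.float64(w).reshape(-1,1,3),cv2.Rodrigues(R)[0],-R@P[:3,3],K,D)[0].reshape(-1,2)
def ortho(n,im,c,half,z,s=0.0005):   # world-metric view: up=+x, left=+y
    m=int(2*half/s); v,u=np.mgrid[:m,:m]
    w=np.stack([c[0]+half-v*s,c[1]+half-u*s,np.full(v.shape,z)],-1)
    q=w2p(n,w).reshape(m,m,2).astype(np.float32)
    return cv2.remap(im,q[...,0],q[...,1],cv2.INTER_CUBIC)
def go(x,y,z,yaw=None):   # grasp-point target, yaw (deg) of closing axis mod 180 -> tool shift cm, turn rad
    o=robot.get_obs(); p=o["position"]; q=o["tool_rot"]
    from scipy.spatial.transform import Rotation as Ro
    R=Ro.from_quat(q).as_matrix(); d=np.array([x,y,z+0.051])-p
    t="" 
    if yaw is not None:
        cur=np.degrees(np.arctan2(R[1,1],R[0,1])); dy=(yaw-cur+90)%180-90
        t=f"tool-z turn {-np.radians(dy):.3f} (yaw now {cur:.1f}, alt {-np.radians(dy-np.sign(dy)*180):.2f})"
    tp=R.T@d; return f"shift cm {tp*100} {t} q6 {o['q'][5]:.2f}"
E
python3 - <<'E'
from h import *
im=cv2.imread("pics/top0.png"); hsv=cv2.cvtColor(im,cv2.COLOR_BGR2HSV)
def rect(mask,z,roi):
    m=np.zeros(mask.shape,np.uint8); x0,y0,x1,y1=roi; m[y0:y1,x0:x1]=mask[y0:y1,x0:x1]
    c=max(cv2.findContours(m,0,2)[0],key=cv2.contourArea)[:,0]
    w=p2w("top",c,z); (ce,sz,a)=cv2.minAreaRect((w[:,:2]*1000).astype(np.float32)); return np.array(ce),sz,a
g=im.max(2)
print("field",rect(((g<70)*255).astype(np.uint8),0.012,(350,205,465,258)))
tr=((hsv[...,0]>10)&(hsv[...,0]<28)&(hsv[...,2]>120)&(hsv[...,1]>60)).astype(np.uint8)*255
print("tray",rect(tr,0.05,(235,175,350,290)))
print("mat",rect(((im.min(2)>150)*255).astype(np.uint8),0.003,(130,190,235,290)))
print("button",p2w("top",[(409,268)],0.03))
print("goods",p2w("top",[(159,219),(197.5,217),(198,258)],0.045))
sc=cv2.imread("pics/scene0.png"); out=[]
c=np.array([0.5,0.325])
c=p2w("top",[(181,237)],0.045)[0][:2]; print("c",c)
a=ortho("top",im,c,0.1,0.045); b=ortho("scene",sc,c,0.1,0.045)
st=lambda i,lo,hi:np.uint8(np.clip((i.astype(float)-lo)/(hi-lo),0,1)*255)
cv2.imwrite("pics/or.png",np.hstack([st(a,200,255),st(b,120,255)]))
E
```

```text
Traceback (most recent call last):
ValueError: max() iterable argument is empty
```

```bash
cat > m.py <<'E'
from h import *
im=cv2.imread("pics/top0.png"); hsv=cv2.cvtColor(im,cv2.COLOR_BGR2HSV)
def rect(mask,z,roi):
    m=np.zeros(mask.shape,np.uint8); x0,y0,x1,y1=roi; m[y0:y1,x0:x1]=mask[y0:y1,x0:x1]
    c=max(cv2.findContours(m,0,2)[0],key=cv2.contourArea)[:,0]
    w=p2w("top",c,z); (ce,sz,a)=cv2.minAreaRect((w[:,:2]*1000).astype(np.float32)); return np.array(ce),sz,a
print(im[232,400],im[200,400],im[268,409])
t=(int(im[232,400].max())+int(im[200,400].max()))/2; g=im.max(2)
print("field",rect(((g<t)*255).astype(np.uint8),0.012,(360,204,455,260)))
tr=((hsv[...,0]>10)&(hsv[...,0]<28)&(hsv[...,2]>120)&(hsv[...,1]>60)).astype(np.uint8)*255
print("tray",rect(tr,0.05,(235,175,350,290)))
print("mat",rect(((im.min(2)>150)*255).astype(np.uint8),0.003,(130,190,235,290)))
print("button",p2w("top",[(409,268)],0.03))
print("goods",p2w("top",[(159,219),(197.5,217),(198,258)],0.045))
sc=cv2.imread("pics/scene0.png")
c=p2w("top",[(181,237)],0.045)[0][:2]; print("c",c)
a=ortho("top",im,c,0.1,0.045); b=ortho("scene",sc,c,0.1,0.045)
st=lambda i,lo,hi:np.uint8(np.clip((i.astype(float)-lo)/(hi-lo),0,1)*255)
cv2.imwrite("pics/or.png",np.hstack([st(a,215,255),st(b,120,255)]))
E
python3 m.py
```

```text
[85 91 92] [166 180 181] [246 241 237]
field (array([ 505.8788, -336.1918]), (104.8130111694336, 279.90179443359375), 0.6052117943763733)
tray (array([505.3127,   1.0857]), (250.5548858642578, 310.9990539550781), 84.76566314697266)
mat (array([504.0545, 335.5111]), (238.52239990234375, 238.2926025390625), 89.49739837646484)
button [[ 0.401  -0.3351  0.03  ]]
goods [[0.5566 0.3888 0.045 ]
 [0.5604 0.2748 0.045 ]
 [0.4419 0.2742 0.045 ]]
c [0.5032 0.3236]
```

View pics/or.png

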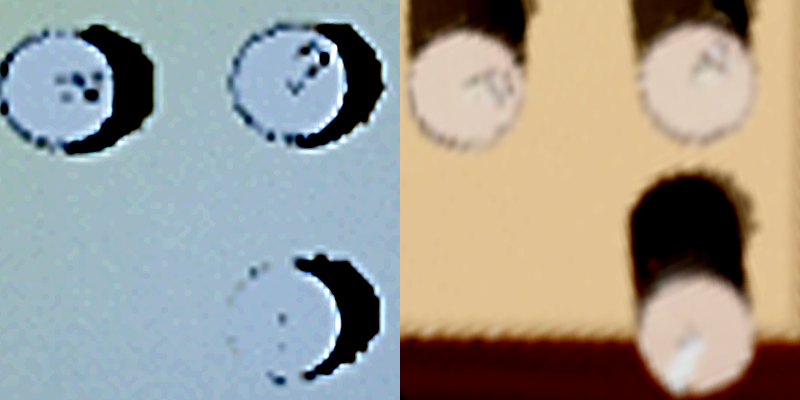

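The orthorectified views (up = +x, left = +y, 0.5 mm/px) show two tins and the jar:

| Item | Centre (px) | Position (m) | Pointer direction | Yaw |
|---|---|---|---|---|
| Tin 1 | (62,90) | (0.558, 0.391) | loop to the right | about -87° |
| Tin 2 | (292,83) | (0.562, 0.276) | loop up-right | about -39° |
| Jar | (292,324) | (0.442, 0.277) | seal down, slightly left | about 165° |

First reach is for tin 1.

```bash
python3 -c "
from h import *
print(go(.558,.391,.12,3))"
```

```text
shift cm [-35.8503  -4.4727  12.0338] tool-z turn 1.113 (yaw now 66.8, alt -2.03) q6 -0.18
```

```bash
python3 -m crank '[[-4.48,-0.56,1.5,0,0,0,0],[-4.48,-0.56,1.5,0,0,0,0],[-4.48,-0.56,1.5,0,0,0,0],[-4.48,-0.56,1.5,0,0,0,0]]' 20; python3 -m crank '[[-4.48,-0.56,1.5,0,0,0,0],[-4.48,-0.56,1.5,0,0,0,0],[-4.48,-0.56,1.5,0,0,0,0],[-4.48,-0.56,1.5,0,0,0,0]]'; python3 -m crank '[[0,0,0,0,0,0.185,0],[0,0,0,0,0,0.185,0],[0,0,0,0,0,0.185,0],[0,0,0,0,0,0.185,0],[0,0,0,0,0,0.185,0]]';python3 -m crank '[[0,0,0,0,0,0.185,0],[0,0,0,0,0,0,0],[0,0,0,0,0,0,0]]'
python3 - <<'E'
from h import *
print(go(.558,.391,.03,3))
for n in("top","scene"): cv2.imwrite(f"pics/{n}1.png",cams.camera(n)[:,:,::-1])
a,b=[cv2.imread(f"pics/{n}1.png") for n in("top","scene")]
cv2.imwrite("pics/c1.png",np.hstack([cv2.resize(a[150:290,120:260],(400,400)),cv2.resize(b[150:290,330:470],(400,400))]))
p=robot.get_obs()["position"]; print(w2p("top",p),w2p("scene",p))
E
```

```text
time: 0.6
position: [0.4034, 0.482, 0.2313]
tool_rot: [0.201, 0.98, -0.0, -0.0]
ft_force: [1.0, 0.9, -1.2]
grip_width: 0.0867
grip_force: 0.0
time: 1.1
position: [0.5592, 0.3906, 0.1712]
tool_rot: [0.202, 0.979, -0.0, -0.0]
ft_force: [-0.5, 0.3, 0.1]
grip_width: 0.0873
grip_force: 0.0
time: 1.72
position: [0.558, 0.3914, 0.1716]
tool_rot: [0.62, 0.785, -0.001, -0.0]
ft_force: [0.6, 0.1, 0.1]
grip_width: 0.0868
grip_force: 0.0
time: 2.1
position: [0.5581, 0.3915, 0.1719]
tool_rot: [0.686, 0.727, -0.0, -0.0]
ft_force: [-0.7, 1.0, 0.6]
grip_width: 0.0868
grip_force: 0.0
shift cm [-0.0482 -0.0098  9.0937] tool-z turn 0.005 (yaw now 3.3, alt -3.14) q6 0.39
[[144.4464 215.8415]] [[416.6765 214.1422]]
```

View pics/c1.png

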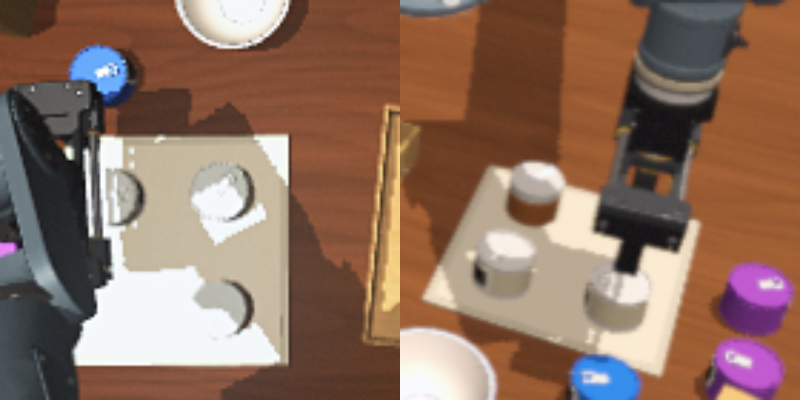

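The crop shows the gripper over tin 1, with a near finger above the rim at crop (628,255). Tin 2 and the jar stand clear of it. I'll go down and grip.

```bash
python3 -m crank '[[0,0,3.5,0,0,0,0],[0,0,3.5,0,0,0,0],[0,0,2.2,0,0,0,0],[0,0,0,0,0,0,0]]'; python3 -m crank '[[0,0,0,0,0,0,1],[0,0,0,0,0,0,1],[0,0,0,0,0,0,1],[0,0,0,0,0,0,1],[0,0,0,0,0,0,1]]' 20; python3 -m crank '[[0,0,-3,0,0,0,1],[0,0,-4.5,0,0,0,1],[0,0,-4.5,0,0,0,1],[0,0,0,0,0,0,1]]'
python3 -c "
from h import *
print(go(.506,-.436,.14,90))"
```

```text
time: 2.7
position: [0.5572, 0.391, 0.0783]
tool_rot: [0.687, 0.726, -0.002, -0.001]
ft_force: [0.0, 0.0, 0.0]
grip_width: 0.0871
grip_force: 0.0
time: 3.32
position: [0.5587, 0.3918, 0.0812]
tool_rot: [0.687, 0.726, 0.001, 0.0]
ft_force: [-0.4, 0.3, 4.3]
grip_width: 0.0597
grip_force: 20.0
time: 3.82
position: [0.5603, 0.3927, 0.2044]
tool_rot: [0.687, 0.726, 0.004, 0.002]
ft_force: [0.8, -0.4, -1.0]
grip_width: 0.0593
grip_force: 20.0
shift cm [-82.4465  -9.998    0.9773] tool-z turn -1.516 (yaw now 3.2, alt 1.63) q6 0.39
```

```bash
python3 -m crank '[[-5.5,-0.67,0,0,0,0,1],[-5.5,-0.67,0,0,0,0,1],[-5.5,-0.67,0,0,0,0,1],[-5.5,-0.67,0,0,0,0,1],[-5.5,-0.67,0,0,0,0,1]]'; python3 -m crank '[[-5.5,-0.67,0,0,0,0,1],[-5.5,-0.67,0,0,0,0,1],[-5.5,-0.67,0,0,0,0,1],[-5.5,-0.67,0,0,0,0,1],[-5.5,-0.67,0,0,0,0,1]]';python3 -m crank '[[-5.5,-0.67,0,0,0,0,1],[-5.5,-0.67,0,0,0,0,1],[-5.5,-0.67,0,0,0,0,1],[-5.5,-0.67,0,0,0,0,1],[-5.5,-0.67,0,0,0,0,1]]'; python3 -m crank '[[0,0,0,0,0,-0.1685,1],[0,0,0,0,0,-0.1685,1],[0,0,0,0,0,-0.1685,1],[0,0,0,0,0,-0.1685,1],[0,0,0,0,0,-0.1685,1]]';  python3 -m crank '[[0,0,0,0,0,-0.1685,1],[0,0,0,0,0,-0.1685,1],[0,0,0,0,0,-0.1685,1],[0,0,0,0,0,-0.1685,1],[0,0,0,0,0,0,1]]'
python3 - <<'E'
from h import *
print(go(.506,-.436,.037,90))
for n in("top","scene"): cv2.imwrite(f"pics/{n}2.png",cams.camera(n)[:,:,::-1])
a,b=[cv2.imread(f"pics/{n}2.png") for n in("top","scene")]
cv2.imwrite("pics/c2.png",np.hstack([cv2.resize(a[170:290,340:480],(467,400)),cv2.resize(b[130:240,130:270],(333,262))[:, :].copy() if 0 else cv2.copyMakeBorder(cv2.resize(b[130:240,130:270],(333,262)),0,138,0,0,0)]))
E
```

```text
time: 4.45
position: [0.5385, 0.1135, 0.1985]
tool_rot: [0.687, 0.726, -0.001, -0.001]
ft_force: [1.8, 0.7, -1.3]
grip_width: 0.0598
grip_force: 20.0
time: 5.08
position: [0.5203, -0.1626, 0.1985]
tool_rot: [0.687, 0.726, -0.0, -0.002]
ft_force: [-0.0, -0.0, -1.6]
grip_width: 0.0597
grip_force: 20.0
time: 5.7
position: [0.5021, -0.4386, 0.1978]
tool_rot: [0.688, 0.726, 0.0, -0.002]
ft_force: [0.4, -0.7, -1.4]
grip_width: 0.0598
grip_force: 20.0
time: 6.32
position: [0.5024, -0.4367, 0.1977]
tool_rot: [0.328, 0.945, 0.001, -0.002]
ft_force: [-0.5, -0.6, -1.8]
grip_width: 0.0593
grip_force: 20.0
time: 6.95
position: [0.5025, -0.4368, 0.1981]
tool_rot: [0.001, 1.0, 0.002, -0.001]
ft_force: [0.2, -0.2, -2.3]
grip_width: 0.0596
grip_force: 20.0
shift cm [-0.3757  0.048  11.0084] tool-z turn -0.001 (yaw now 89.9, alt 3.14) q6 -2.45
```

View pics/c2.png

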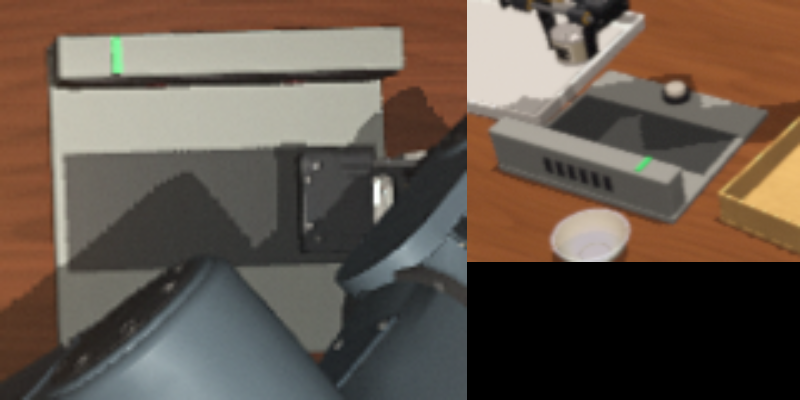

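The crop shows the tin held over the right end of the black field at (385,195), with its barcode towards the reader at (568,55). I'll set it down.

```bash
python3 -m crank '[[-0.35,0,4,0,0,0,1],[0,0,4,0,0,0,1],[0,0,2,0,0,0,1],[0,0,0.8,0,0,0,1],[0,0,0,0,0,0,1]]'; python3 -m crank '[[0,0,0,0,0,0,0.6],[0,0,0,0,0,0,0.2],[0,0,0,0,0,0,0],[0,0,0,0,0,0,0]]'; python3 -m crank '[[0,0,-3,0,0,0,0],[0,0,-4,0,0,0,0],[0,0,-4,0,0,0,0]]'
python3 -c "
from h import *
print(go(.562,.276,.12,51))"
```

```text
time: 7.68
position: [0.507, -0.438, 0.0925]
tool_rot: [-0.0, 1.0, -0.0, 0.0]
ft_force: [-0.8, -1.0, -1.1]
grip_width: 0.0597
grip_force: 20.0
time: 8.18
position: [0.507, -0.4379, 0.0929]
tool_rot: [-0.0, 1.0, -0.0, 0.0]
ft_force: [0.3, 0.8, 0.3]
grip_width: 0.0811
grip_force: 0.0
time: 8.55
position: [0.5067, -0.4376, 0.2033]
tool_rot: [-0.0, 1.0, 0.0, -0.0]
ft_force: [-0.2, 0.1, 0.3]
grip_width: 0.087
grip_force: 0.0
shift cm [-5.5794 71.3515  3.2476] tool-z turn 0.681 (yaw now 90.0, alt -2.46) q6 -2.45
```

```bash
python3 -m crank '[[-0.43,5.49,0,0,0,0,0],[-0.43,5.49,0,0,0,0,0],[-0.43,5.49,0,0,0,0,0],[-0.43,5.49,0,0,0,0,0],[-0.43,5.49,0,0,0,0,0]]'; python3 -m crank '[[-0.43,5.49,0,0,0,0,0],[-0.43,5.49,0,0,0,0,0],[-0.43,5.49,0,0,0,0,0],[-0.43,5.49,0,0,0,0,0],[-0.43,5.49,0,0,0,0,0]]';python3 -m crank '[[-0.43,5.49,0,0,0,0,0],[-0.43,5.49,0,0,0,0,0],[-0.43,5.49,3.2,0,0,0,0]]'; python3 -m crank '[[0,0,0,0,0,0.17,0],[0,0,0,0,0,0.17,0],[0,0,0,0,0,0.17,0],[0,0,0,0,0,0.17,0],[0,0,0,0,0,0,0]]'
python3 - <<'E'
from h import *
print(go(.562,.276,.028,51))
for n in("top","scene"): cv2.imwrite(f"pics/{n}3.png",cams.camera(n)[:,:,::-1])
a,b=[cv2.imread(f"pics/{n}3.png") for n in("top","scene")]
a2=ortho("top",a,(.506,-.336),.15,.054,.00075); b2=ortho("scene",b,(.506,-.336),.15,.054,.00075)
b3=ortho("scene",b,(.503,.323),.1,.045,.001)
cv2.imwrite("pics/c3.png",np.vstack([np.hstack([a2,b2]),np.hstack([b3,cv2.resize(a[190:285,135:230],(200,200)),np.zeros((200,400,3),np.uint8)])]))
E
```

```text
time: 9.18
position: [0.5282, -0.1616, 0.2026]
tool_rot: [-0.0, 1.0, -0.0, 0.0]
ft_force: [0.1, 0.1, 0.3]
grip_width: 0.0874
grip_force: 0.0
time: 9.8
position: [0.5495, 0.1131, 0.2026]
tool_rot: [-0.0, 1.0, -0.0, 0.0]
ft_force: [1.2, 0.5, -0.8]
grip_width: 0.0868
grip_force: 0.0
time: 10.18
position: [0.5642, 0.2776, 0.1734]
tool_rot: [-0.0, 1.0, 0.001, 0.004]
ft_force: [1.2, -0.0, 0.2]
grip_width: 0.0867
grip_force: 0.0
time: 10.8
position: [0.5621, 0.2751, 0.171]
tool_rot: [0.332, 0.943, 0.0, 0.0]
ft_force: [0.2, -0.6, -0.0]
grip_width: 0.0872
grip_force: 0.0
shift cm [0.0697 0.0644 9.1995] tool-z turn 0.003 (yaw now 51.2, alt -3.14) q6 -0.62
```

View pics/c3.png

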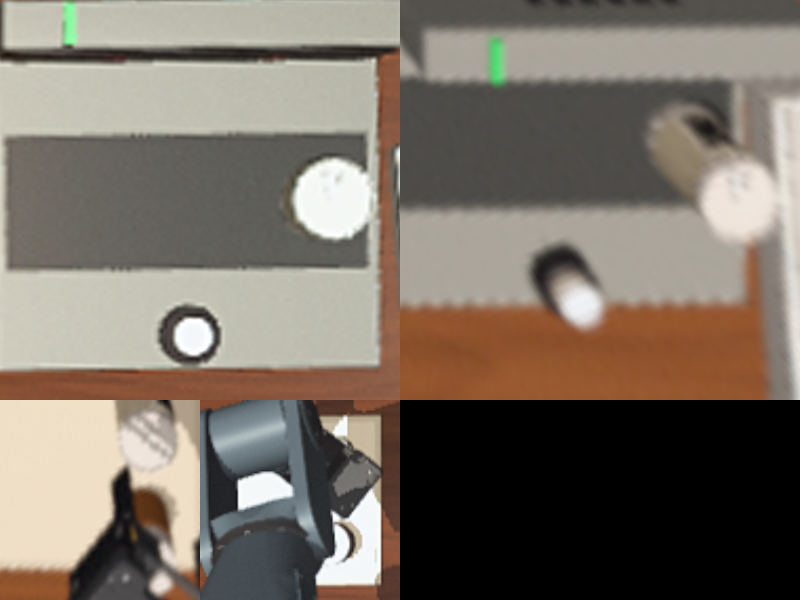

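In the first ortho view tin 1 stands on the field at (333,198), loop towards the head (about 0°). Tin 2 is still under the gripper. Down and grip.

```bash
python3 -m crank '[[0.07,0.06,3.5,0,0,0,0],[0,0,3.5,0,0,0,0],[0,0,2.2,0,0,0,0],[0,0,0,0,0,0,0]]'; python3 -m crank '[[0,0,0,0,0,0,1],[0,0,0,0,0,0,1],[0,0,0,0,0,0,1],[0,0,0,0,0,0,1],[0,0,0,0,0,0,1]]' 20; python3 -m crank '[[0,0,-3,0,0,0,1],[0,0,-4.5,0,0,0,1],[0,0,-4.5,0,0,0,1],[0,0,0,0,0,0,1]]'
python3 -c "
from h import *
print(go(.506,-.336,.14,90))"
```

```text
time: 11.4
position: [0.5607, 0.2755, 0.0771]
tool_rot: [0.332, 0.943, -0.001, -0.002]
ft_force: [-0.3, -0.5, -0.4]
grip_width: 0.087
grip_force: 0.0
time: 12.02
position: [0.5624, 0.2761, 0.0797]
tool_rot: [0.333, 0.943, 0.0, 0.001]
ft_force: [-0.6, -1.1, 4.3]
grip_width: 0.0592
grip_force: 20.0
time: 12.52
position: [0.5639, 0.2766, 0.2024]
tool_rot: [0.333, 0.943, 0.002, 0.003]
ft_force: [-0.3, 0.2, -1.4]
grip_width: 0.0596
grip_force: 20.0
shift cm [-33.9666 -51.3085   0.9661] tool-z turn -0.679 (yaw now 51.1, alt 2.46) q6 -0.61
```

```bash
python3 -m crank '[[-3.09,-4.66,0,0,0,0,1],[-3.09,-4.66,0,0,0,0,1],[-3.09,-4.66,0,0,0,0,1],[-3.09,-4.66,0,0,0,0,1],[-3.09,-4.66,0,0,0,0,1]]'; python3 -m crank '[[-3.09,-4.66,0,0,0,0,1],[-3.09,-4.66,0,0,0,0,1],[-3.09,-4.66,0,0,0,0,1],[-3.09,-4.66,0,0,0,0,1],[-3.09,-4.66,0,0,0,0,1]]';python3 -m crank '[[-3.09,-4.66,0,0,0,0,1],[0,0,0,0,0,-0.17,1],[0,0,0,0,0,-0.17,1],[0,0,0,0,0,-0.17,1],[0,0,0,0,0,-0.17,1]]'; python3 -m crank '[[0,0,0,0,0,0,1],[0,0,0,0,0,0,1]]'
python3 -c "
from h import *
print(go(.506,-.336,.038,90))"
```

```text
time: 13.15
position: [0.5343, -0.0039, 0.1971]
tool_rot: [0.333, 0.943, -0.0, -0.002]
ft_force: [0.7, -0.6, -1.3]
grip_width: 0.0598
grip_force: 20.0
time: 13.78
position: [0.5082, -0.2818, 0.1969]
tool_rot: [0.333, 0.943, 0.001, -0.002]
ft_force: [0.9, -0.3, -2.1]
grip_width: 0.0599
grip_force: 20.0
time: 14.4
position: [0.5033, -0.3356, 0.1966]
tool_rot: [-0.003, 1.0, 0.002, -0.002]
ft_force: [0.1, -0.8, -1.2]
grip_width: 0.0592
grip_force: 20.0
time: 14.65
position: [0.5039, -0.336, 0.1977]
tool_rot: [0.001, 1.0, 0.001, -0.001]
ft_force: [-0.1, 0.4, -2.2]
grip_width: 0.0596
grip_force: 20.0
shift cm [-0.2298 -0.0183 10.8736] tool-z turn -0.002 (yaw now 89.9, alt 3.14) q6 -2.34
```

```bash
python3 -m crank '[[-0.2,0,4,0,0,0,1],[0,0,4,0,0,0,1],[0,0,2,0,0,0,1],[0,0,0.9,0,0,0,1],[0,0,0,0,0,0,1]]'; python3 -m crank '[[0,0,0,0,0,0,0.2],[0,0,0,0,0,0,0.15],[0,0,0,0,0,0,0.15],[0,0,0,0,0,0,0.15]]'; python3 -m crank '[[0,0,-3,0,0,0,0.15],[0,0,-4,0,0,0,0],[0,0,-4,0,0,0,0]]'
python3 -c "
from h import *
print(go(.442,.277,.12,90))"
```

```text
time: 15.28
position: [0.5065, -0.3365, 0.0898]
tool_rot: [0.0, 1.0, -0.0, -0.0]
ft_force: [0.1, 0.1, -2.4]
grip_width: 0.0594
grip_force: 20.0
time: 15.78
position: [0.5064, -0.3366, 0.0902]
tool_rot: [-0.0, 1.0, -0.0, 0.0]
ft_force: [-0.4, 0.6, -0.5]
grip_width: 0.0738
grip_force: 0.0
time: 16.15
position: [0.5062, -0.3362, 0.2008]
tool_rot: [-0.0, 1.0, 0.0, -0.0]
ft_force: [-0.0, -0.4, 0.6]
grip_width: 0.084
grip_force: 0.0
shift cm [ 6.3762 61.3275  3.0102] tool-z turn 0.001 (yaw now 90.0, alt -3.14) q6 -2.34
```

```bash
python3 -m crank '[[0.58,5.575,0,0,0,0,0],[0.58,5.575,0,0,0,0,0],[0.58,5.575,0,0,0,0,0],[0.58,5.575,0,0,0,0,0],[0.58,5.575,0,0,0,0,0]]'; python3 -m crank '[[0.58,5.575,0,0,0,0,0],[0.58,5.575,0,0,0,0,0],[0.58,5.575,0,0,0,0,0],[0.58,5.575,0,0,0,0,0],[0.58,5.575,0,0,0,0,0]]';python3 -m crank '[[0.58,5.575,0,0,0,0,0],[0,0,2,0,0,0,0],[0,0,1,0,0,0,0],[0,0,0,0,0,0,0]]'
python3 - <<'E'
from h import *
print(go(.442,.277,.028,90))
for n in("top","scene"): cv2.imwrite(f"pics/{n}4.png",cams.camera(n)[:,:,::-1])
a,b=[cv2.imread(f"pics/{n}4.png") for n in("top","scene")]
a2=ortho("top",a,(.506,-.386),.1,.054,.0005); 
st=lambda i,lo,hi:np.uint8(np.clip((i.astype(float)-lo)/(hi-lo),0,1)*255)
b3=cv2.resize(b[120:220,140:260],(400,333))
b4=cv2.resize(b[150:280,330:450],(240,260))
cv2.imwrite("pics/c4.png",np.vstack([np.hstack([st(a2,180,255)[:333],b3]),np.hstack([b4,np.zeros((260,560,3),np.uint8)])]))
E
```

```text
time: 16.77
position: [0.4769, -0.0561, 0.2001]
tool_rot: [-0.0, 1.0, -0.0, 0.0]
ft_force: [0.7, 0.7, -0.4]
grip_width: 0.0868
grip_force: 0.0
time: 17.4
position: [0.4477, 0.2229, 0.2001]
tool_rot: [-0.0, 1.0, 0.0, 0.0]
ft_force: [1.4, 0.1, 0.5]
grip_width: 0.0874
grip_force: 0.0
time: 17.9
position: [0.4417, 0.2761, 0.1692]
tool_rot: [0.0, 1.0, -0.0, -0.001]
ft_force: [0.2, -0.5, 1.2]
grip_width: 0.0871
grip_force: 0.0
shift cm [-0.05    0.0978  9.016 ] tool-z turn -0.000 (yaw now 90.0, alt 3.14) q6 -1.23
```

View pics/c4.png

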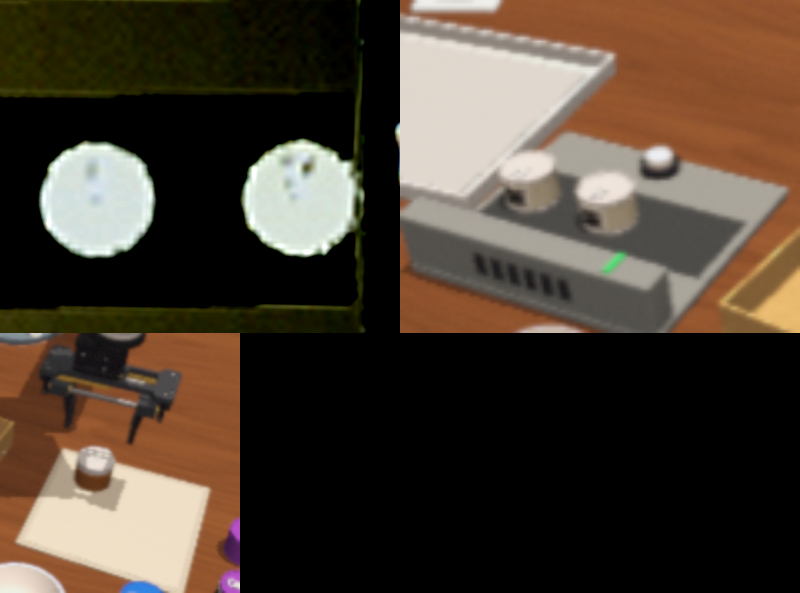

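On the field, tin 2's loop is at (92,165) about centre (97,200), and tin 1's is at (297,162) about (300,198). Both are within about 6° of square, and their barcodes face the reader. The jar stands alone under the gripper.

```bash
python3 -m crank '[[0,0.1,3.5,0,0,0,0],[0,0,3.5,0,0,0,0],[0,0,2,0,0,0,0],[0,0,0,0,0,0,0]]'; python3 -m crank '[[0,0,0,0,0,0,1],[0,0,0,0,0,0,1],[0,0,0,0,0,0,1],[0,0,0,0,0,0,1],[0,0,0,0,0,0,1]]' 20; python3 -m crank '[[0,0,-3,0,0,0,1],[0,0,-4.5,0,0,0,1],[0,0,-4.5,0,0,0,1],[0,0,0,0,0,0,1]]'
python3 -c "
from h import *
print(go(.506,-.236,.14,-75))"
```

```text
time: 18.5
position: [0.4421, 0.2769, 0.0791]
tool_rot: [0.0, 1.0, -0.0, -0.001]
ft_force: [-0.3, -0.1, 0.4]
grip_width: 0.0872
grip_force: 0.0
time: 19.12
position: [0.4424, 0.278, 0.0805]
tool_rot: [-0.0, 1.0, 0.0, 0.001]
ft_force: [0.1, 0.3, 4.7]
grip_width: 0.0577
grip_force: 20.0
time: 19.62
position: [0.4437, 0.2785, 0.2027]
tool_rot: [-0.001, 1.0, 0.001, 0.003]
ft_force: [-0.3, 0.4, -1.5]
grip_width: 0.0576
grip_force: 20.0
shift cm [ -6.1741 -51.4551   1.0871] tool-z turn -0.261 (yaw now 90.1, alt 2.88) q6 -1.22
```

```bash
python3 -m crank '[[-0.62,-5.15,0,0,0,0,1],[-0.62,-5.15,0,0,0,0,1],[-0.62,-5.15,0,0,0,0,1],[-0.62,-5.15,0,0,0,0,1],[-0.62,-5.15,0,0,0,0,1]]'; python3 -m crank '[[-0.62,-5.15,0,0,0,0,1],[-0.62,-5.15,0,0,0,0,1],[-0.62,-5.15,0,0,0,0,1],[-0.62,-5.15,0,0,0,0,1],[-0.62,-5.15,0,0,0,0,1]]'; python3 -m crank '[[0,0,0,0,0,0.18,1],[0,0,0,0,0,0.18,1],[0,0,0,0,0,0.18,1],[0,0,0,0,0,0.18,1],[0,0,0,0,0,0.18,1]]'; python3 -m crank '[[0,0,0,0,0,0.18,1],[0,0,0,0,0,0.18,1],[0,0,0,0,0,0.18,1],[0,0,0,0,0,0.18,1],[0,0,0,0,0,0.18,1]]'; python3 -m crank '[[0,0,0,0,0,0.18,1],[0,0,0,0,0,0.18,1],[0,0,0,0,0,0.18,1],[0,0,0,0,0,0.18,1],[0,0,0,0,0,0.18,1]]'; python3 -m crank '[[0,0,0,0,0,0.18,1],[0,0,0,0,0,0,1],[0,0,0,0,0,0,1]]'
python3 -c "
from h import *
print(go(.506,-.236,.038,-75))"
```

```text
time: 20.25
position: [0.4723, 0.0189, 0.1983]
tool_rot: [-0.0, 1.0, 0.0, -0.002]
ft_force: [1.0, 0.4, -0.9]
grip_width: 0.0575
grip_force: 20.0
time: 20.88
position: [0.5035, -0.2382, 0.1978]
tool_rot: [-0.0, 1.0, 0.001, -0.002]
ft_force: [1.5, 0.2, -1.8]
grip_width: 0.0577
grip_force: 20.0
time: 21.5
position: [0.5034, -0.2365, 0.1977]
tool_rot: [0.437, 0.899, 0.0, -0.002]
ft_force: [0.7, 0.2, -1.2]
grip_width: 0.0575
grip_force: 20.0
time: 22.12
position: [0.5034, -0.2364, 0.1977]
tool_rot: [0.785, 0.62, -0.001, -0.002]
ft_force: [-0.1, -0.6, -1.2]
grip_width: 0.0577
grip_force: 20.0
time: 22.75
position: [0.5034, -0.2364, 0.1977]
tool_rot: [0.976, 0.216, -0.001, -0.002]
ft_force: [0.4, -0.5, -2.2]
grip_width: 0.0578
grip_force: 20.0
time: 23.12
position: [0.504, -0.2368, 0.1988]
tool_rot: [0.991, 0.132, -0.001, -0.001]
ft_force: [0.1, 0.6, -1.1]
grip_width: 0.0577
grip_force: 20.0
shift cm [ 0.2331 -0.0047 10.9806] tool-z turn 0.003 (yaw now -74.8, alt -3.14) q6 0.67
```

```bash
python3 -m crank '[[0.2,0,4,0,0,0,1],[0,0,4,0,0,0,1],[0,0,2,0,0,0,1],[0,0,0.9,0,0,0,1],[0,0,0,0,0,0,1]]'; python3 -m crank '[[0,0,0,0,0,0,0.2],[0,0,0,0,0,0,0.15],[0,0,0,0,0,0,0.15],[0,0,0,0,0,0,0.15]]'; python3 -m crank '[[0,0,-3,0,0,0,0.15],[0,0,-4,0,0,0,0],[0,0,-4,0,0,0,0]]'; python3 -m crank '[[0,-5,0,0,0,0,0],[0,-5,0,0,0,0,0],[0,-5,0,0,0,0,0],[0,-5,0,0,0,0,0],[0,-5,0,0,0,0,0]]'
python3 - <<'E'
from h import *
for n in("top","scene"): cv2.imwrite(f"pics/{n}5.png",cams.camera(n)[:,:,::-1])
a,b=[cv2.imread(f"pics/{n}5.png") for n in("top","scene")]
st=lambda i,lo,hi:np.uint8(np.clip((i.astype(float)-lo)/(hi-lo),0,1)*255)
a2=ortho("top",a,(.501,-.336),.15,.054,.000375)[150:680]; 
b3=cv2.resize(b[120:220,140:260],(400,333))
a2=cv2.resize(a2,(800,530))[:330]; a2[:]=st(a2,60,255)
b2=ortho("scene",b,(.5,-.336),.15,.054,.00075)[0:260]
cv2.imwrite("pics/c5.png",np.vstack([a2,np.hstack([b2,b3[:260]])]))
E
```

```text
time: 23.75
position: [0.5065, -0.2367, 0.0907]
tool_rot: [0.991, 0.131, -0.0, -0.0]
ft_force: [0.7, 0.4, -1.2]
grip_width: 0.0576
grip_force: 20.0
time: 24.25
position: [0.5066, -0.2368, 0.0912]
tool_rot: [0.991, 0.131, 0.0, 0.0]
ft_force: [-0.5, -0.5, -0.2]
grip_width: 0.0734
grip_force: 0.0
time: 24.62
position: [0.5062, -0.2365, 0.2018]
tool_rot: [0.991, 0.131, -0.0, -0.0]
ft_force: [0.5, -0.6, -1.2]
grip_width: 0.0842
grip_force: 0.0
time: 25.25
position: [0.4411, 0.0061, 0.2011]
tool_rot: [0.991, 0.131, 0.0, 0.0]
ft_force: [0.7, -1.2, -0.1]
grip_width: 0.0868
grip_force: 0.0
```

View pics/c5.png

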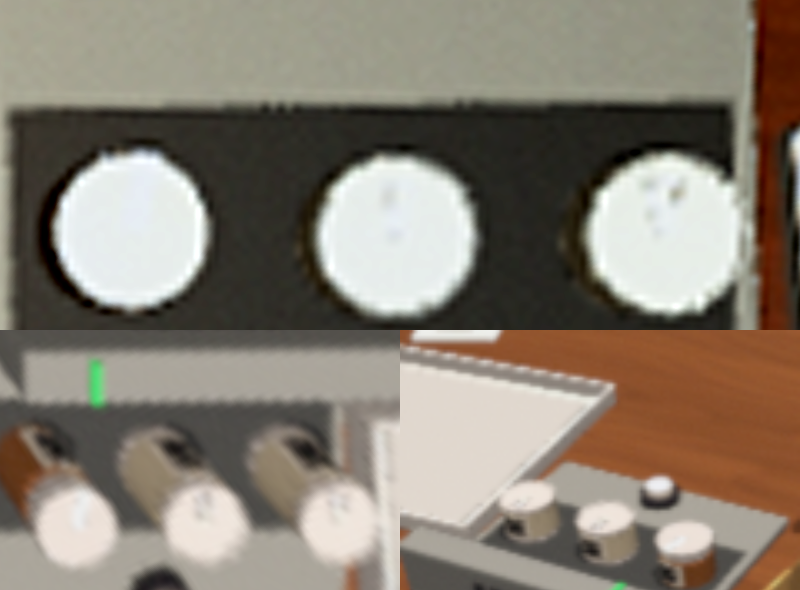

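Three goods stand in the row. The jar's seal at (142,160) points about -9° from its centre (131,230), and the tins are near 0°. I'll verify the seal numerically and locate the button.

```bash
python3 - <<'E'
from h import *
a,b=[cv2.imread(f"pics/{n}5.png") for n in("top","scene")]
for n,im,z in(("top",a,.058),("scene",b,.058)):
    s=.00025; o=ortho(n,im,(.506,-.236),.05,z,s).astype(float)
    br=o.min(2)>150; lid=max(cv2.findContours(br.astype(np.uint8),0,2)[0],key=cv2.contourArea); (c,r)=cv2.minEnclosingCircle(lid)
    v,u=np.mgrid[:o.shape[0],:o.shape[1]]; ins=np.hypot(u-c[0],v-c[1])<r*.85
    d=o[...,0]-o[...,2]; t=np.percentile(d[ins],88); m=ins&(d>=t)
    print(n,c,r*s,np.degrees(np.arctan2(-(u[m].mean()-c[0]),-(v[m].mean()-c[1]))),np.percentile(d[ins],[5,50,95]))
# button by ray crossing
P=[]
for n,im,roi in(("top",a,(398,258,420,280)),("scene",b,(205,155,230,185))):
    x0,y0,x1,y1=roi; m=(im[y0:y1,x0:x1].min(2)>200).astype(np.uint8)
    k,l,st,ce=cv2.connectedComponentsWithStats(m); i=1+st[1:,4].argmax(); P.append(ce[i]+[x0,y0]); print(n,P[-1],st[i])
for z in(.02,.025,.03,.035,.04): print(z,p2w("top",P[:1],z)[0][:2],p2w("scene",P[1:],z)[0][:2])
print(go(.403,-.337,.08,-75))
E
```

```text
top (197.1049041748047, 189.49916076660156) 0.030163873672485353 5.830944774233101 [1. 4. 9.]
scene (185.95272827148438, 281.88970947265625) 0.05493933868408203 48.292848979987276 [-21. -16. -10.]
top [409.4366 267.3521] [ 7  5 10 10 71]
scene [223.9091 181.2208] [13 23 12  7 77]
0.02 [ 0.4023 -0.3389] [ 0.4604 -0.2767]
0.025 [ 0.4025 -0.3377] [ 0.4662 -0.2725]
0.03 [ 0.4028 -0.3364] [ 0.472  -0.2683]
0.035 [ 0.4031 -0.3352] [ 0.4779 -0.2641]
0.04 [ 0.4033 -0.334 ] [ 0.4837 -0.26  ]
shift cm [-12.5073  32.438    6.9291] tool-z turn 0.006 (yaw now -74.7, alt -3.14) q6 1.07
```

```bash
python3 - <<'E'
from h import *
a,b=[cv2.imread(f"pics/{n}5.png") for n in("top","scene")]
A=ortho("top",a,(.506,-.236),.04,.058,.0002); B=ortho("scene",b,(.506,-.236),.04,.058,.0002)
st=lambda i,lo,hi:np.uint8(np.clip((i.astype(float)-lo)/(hi-lo),0,1)*255)
cv2.imwrite("pics/c6.png",np.hstack([st(A,215,255),st(B,180,255)]))
print(p2w("scene",[(217.4,166)],.03),p2w("scene",[(217.4,166)],.02))
E
```

```text
[[ 0.3972 -0.343   0.03  ]] [[ 0.3846 -0.3522  0.02  ]]
```

View pics/c6.png

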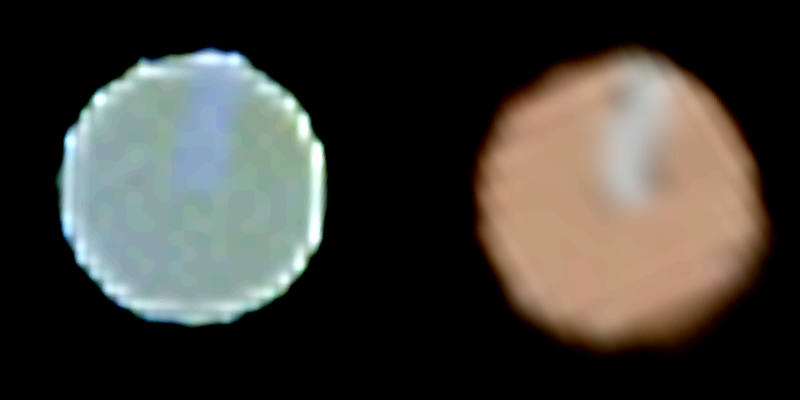

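The jar's seal runs from (193,188) to (212,60), about -8°, which is within the limit. Next is the button, at about (0.403, -0.337) with its top near z = 0.035, using shut fingers.

```bash
python3 -m crank '[[-1.79,4.63,0,0,0,0,1],[-1.79,4.63,0,0,0,0,1],[-1.79,4.63,0,0,0,0,1],[-1.79,4.63,0,0,0,0,1],[-1.79,4.63,0,0,0,0,1]]' 20; python3 -m crank '[[-1.79,4.63,0,0,0,0,1],[-1.79,4.63,0,0,0,0,1],[0,0,3.5,0,0,0,1],[0,0,3.3,0,0,0,1],[0,0,0,0,0,0,1]]'; python3 -m crank '[[0,0,1,0,0,0,1],[0,0,0.5,0,0,0,1],[0,0,0,0,0,0,1]]'
python3 -c "
from h import *
print(go(.403,-.337,.05-.019,-75))"
```

```text
time: 25.98
position: [0.4149, -0.2447, 0.201]
tool_rot: [0.991, 0.13, 0.0, 0.001]
ft_force: [0.2, 0.3, -0.3]
grip_width: 0.0448
grip_force: 0.0
time: 26.6
position: [0.4033, -0.3405, 0.1309]
tool_rot: [0.991, 0.13, -0.001, -0.002]
ft_force: [-0.2, 0.0, 0.3]
grip_width: 0.0016
grip_force: 0.0
time: 26.98
position: [0.4048, -0.3408, 0.1182]
tool_rot: [0.991, 0.131, 0.0, 0.0]
ft_force: [-1.1, -0.1, -0.3]
grip_width: 0.0005
grip_force: 0.0
shift cm [-0.0798 -0.4121  3.621 ] tool-z turn 0.001 (yaw now -75.0, alt -3.14) q6 0.40
```

```bash
python3 -m crank '[[-0.1,-0.4,0.5,0,0,0,1],[0,0,0.5,0,0,0,1],[0,0,0,0,0,0,1]]'; python3 -m crank '[[0,0,0.3,0,0,0,1],[0,0,0,0,0,0,1]]'; python3 -m crank '[[0,0,0.3,0,0,0,1],[0,0,0,0,0,0,1]]'; python3 -m crank '[[0,0,0.2,0,0,0,1],[0,0,0,0,0,0,1],[0,0,0,0,0,0,1]]'
```

```text
time: 27.35
position: [0.4025, -0.3368, 0.1075]
tool_rot: [0.991, 0.131, -0.0, -0.0]
ft_force: [0.5, 0.4, 0.5]
grip_width: 0.0005
grip_force: 0.0
time: 27.6
position: [0.4026, -0.3371, 0.1047]
tool_rot: [0.991, 0.131, -0.0, -0.0]
ft_force: [-0.6, 0.5, 1.0]
grip_width: 0.0008
grip_force: 0.0
time: 27.85
position: [0.4027, -0.3372, 0.1019]
tool_rot: [0.991, 0.131, 0.0, 0.0]
ft_force: [0.4, 1.4, 2.8]
grip_width: 0.0005
grip_force: 1.3
time: 28.22
position: [0.4027, -0.3372, 0.1]
tool_rot: [0.991, 0.131, 0.0, 0.0]
ft_force: [0.2, 0.1, 3.7]
grip_width: 0.0002
grip_force: 1.8
```

Contact started near 0.105. A little deeper, until the force climbs past the end stop.

```bash
python3 -m crank '[[0,0,0.2,0,0,0,1],[0,0,0,0,0,0,1]]'; python3 -m crank '[[0,0,0.15,0,0,0,1],[0,0,0,0,0,0,1],[0,0,0,0,0,0,1],[0,0,0,0,0,0,1]]'; 
```

```text
time: 28.48
position: [0.4027, -0.3372, 0.0981]
tool_rot: [0.991, 0.131, 0.0, 0.0]
ft_force: [-0.1, 1.0, 5.2]
grip_width: 0.0003
grip_force: 3.1
time: 28.98
position: [0.4027, -0.3372, 0.0979]
tool_rot: [0.991, 0.131, 0.0, 0.0]
ft_force: [-1.7, 1.0, 15.8]
grip_width: 0.0003
grip_force: 8.2
```

The stop is reached: 15.8 N with no further travel. I'll lift clear and look again.

```bash
python3 -m crank '[[0,0,-1,0,0,0,1],[0,0,-4,0,0,0,1],[0,0,-5,0,0,0,0.5],[0,0,0,0,0,0,0]]'; python3 -m crank '[[1,-5,0,0,0,0,0],[1,-5,0,0,0,0,0],[1,-5,0,0,0,0,0],[1,-5,0,0,0,0,0],[1,-5,0,0,0,0,0]]';python3 -m crank '[[1,-5,0,0,0,0,0],[1,-5,0,0,0,0,0],[0,0,0,0,0,0,0]]'
python3 - <<'E'
from h import *
for n in("top","scene"): cv2.imwrite(f"pics/{n}7.png",cams.camera(n)[:,:,::-1])
a,b=[cv2.imread(f"pics/{n}7.png") for n in("top","scene")]
A=ortho("top",a,(.501,-.336),.15,.054,.00075); B=ortho("scene",b,(.5,-.336),.15,.054,.00075)
C=ortho("top",a,(.505,0),.2,.05,.001)
cv2.imwrite("pics/c7.png",np.hstack([np.vstack([A[:300],cv2.resize(b[120:240,140:300],(400,300))]),C[:, :].repeat(1,0) if 0 else cv2.copyMakeBorder(C,0,200,0,0,0)]))
s=.0005; o=ortho("top",a,(.506,-.336),.16,.054,s)
m=(o.min(2)>200).astype(np.uint8)
k,l,st,ce=cv2.connectedComponentsWithStats(m)
for i in range(1,k):
    if st[i,4]>3000: print(.506+.16-ce[i][1]*s,-.336+.16-ce[i][0]*s,st[i])
E
```

```text
time: 29.48
position: [0.4039, -0.3386, 0.1993]
tool_rot: [0.991, 0.131, 0.002, 0.003]
ft_force: [-0.4, -0.0, -0.1]
grip_width: 0.0134
grip_force: 0.0
time: 30.1
position: [0.3851, -0.0809, 0.1953]
tool_rot: [0.991, 0.13, -0.001, -0.001]
ft_force: [0.6, 0.3, -0.7]
grip_width: 0.0625
grip_force: 0.0
time: 30.48
position: [0.377, 0.0223, 0.1953]
tool_rot: [0.991, 0.134, -0.002, -0.001]
ft_force: [1.2, -0.4, -1.4]
grip_width: 0.0855
grip_force: 0.0
0.4990462607153414 -0.49181407035175884 [ 616  237   24  285 3383]
0.5084028510551948 -0.23521433644480522 [  63  258  111  115 9856]
0.5067961045364892 -0.4359619822485208 [  463   260   115   117 10140]
0.5063383769582563 -0.33443140021407025 [  260   262   115   115 10277]
```

View pics/c7.png

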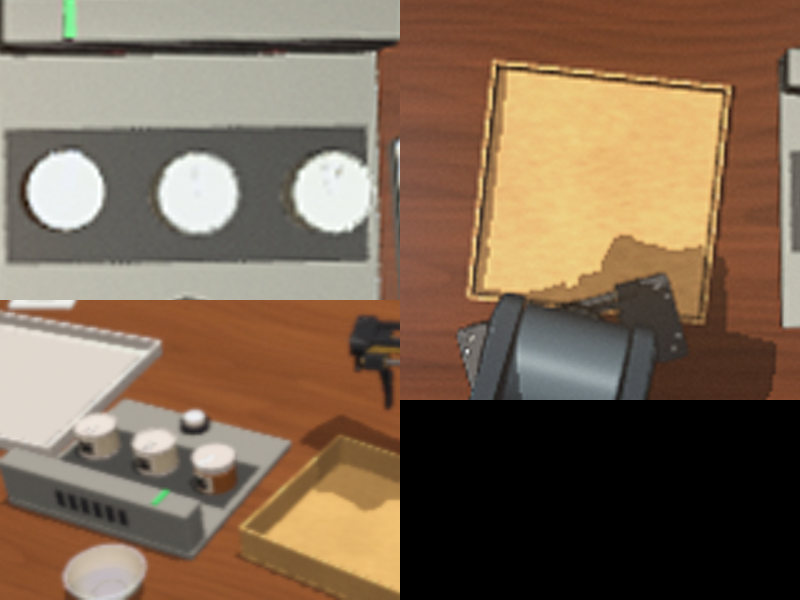

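Nothing moved during the reading: the lids are still at their places and the button at (193,415) is up. The tray centre is about (0.513, -0.001) with yaw about -6°, from corners (494,60), (733,86), (470,298) and (707,323). The tray slots in world coordinates are:

- S1: (0.573, 0.043)
- S2: (0.5625, -0.056)
- S3: (0.463, 0.004)

I'll use closing yaw -96° throughout, starting with the jar.

```bash
python3 -m crank '[[0,0,0,0,0,0.183,0],[0,0,0,0,0,0.183,0],[0,0,0,0,0,0,0]]'
python3 -c "
from h import *
print(go(.507,-.236,.13,-96))"
```

```text
time: 30.95
position: [0.3799, 0.0176, 0.196]
tool_rot: [0.999, -0.052, -0.0, 0.0]
ft_force: [0.3, -0.2, -0.7]
grip_width: 0.0868
grip_force: 0.0
shift cm [15.2847 23.903   1.5028] tool-z turn 0.000 (yaw now -96.0, alt -3.14) q6 1.43
```

```bash
python3 -m crank '[[3.06,4.78,0,0,0,0,0],[3.06,4.78,0,0,0,0,0],[3.06,4.78,0,0,0,0,0],[3.06,4.78,0,0,0,0,0],[3.06,4.78,0,0,0,0,0]]'; python3 -m crank '[[0,0,1.5,0,0,0,0],[0,0,0,0,0,0,0],[0,0,0,0,0,0,0]]'
python3 -c "
from h import *
print(go(.507,-.236,.038,-96))"
```

```text
time: 31.58
position: [0.507, -0.2376, 0.1959]
tool_rot: [0.999, -0.051, -0.0, -0.0]
ft_force: [0.9, 1.0, -0.1]
grip_width: 0.0871
grip_force: 0.0
time: 31.95
position: [0.5057, -0.2333, 0.1809]
tool_rot: [0.999, -0.051, -0.001, -0.001]
ft_force: [-0.9, 0.4, -0.3]
grip_width: 0.087
grip_force: 0.0
shift cm [0.1819 0.2689 9.1868] tool-z turn 0.002 (yaw now -95.9, alt -3.14) q6 1.04
```

```bash
python3 -m crank '[[0.15,0.2,3.5,0,0,0,0],[0,0,3.5,0,0,0,0],[0,0,2.2,0,0,0,0],[0,0,0,0,0,0,0]]'; python3 -m crank '[[0,0,0,0,0,0,1],[0,0,0,0,0,0,1],[0,0,0,0,0,0,1],[0,0,0,0,0,0,1],[0,0,0,0,0,0,1]]' 20; python3 -m crank '[[0,0,-3,0,0,0,1],[0,0,-4.5,0,0,0,1],[0,0,-3.5,0,0,0,1],[0,0,0,0,0,0,1]]'
python3 -c "
from h import *
print(go(.573,.043,.14,-96))"
```

```text
time: 32.45
position: [0.5071, -0.2349, 0.0884]
tool_rot: [0.999, -0.051, -0.002, -0.001]
ft_force: [0.3, 0.0, -0.2]
grip_width: 0.087
grip_force: 0.0
time: 33.08
position: [0.5084, -0.2368, 0.09]
tool_rot: [0.999, -0.052, 0.0, 0.0]
ft_force: [-0.3, 0.2, 4.5]
grip_width: 0.0573
grip_force: 20.1
time: 33.58
position: [0.5094, -0.2375, 0.2017]
tool_rot: [0.999, -0.052, 0.002, 0.002]
ft_force: [0.8, 0.2, -2.1]
grip_width: 0.0576
grip_force: 20.2
shift cm [  3.4229 -28.557    0.997 ] tool-z turn 0.001 (yaw now -95.9, alt -3.14) q6 1.04
```

```bash
python3 -m crank '[[0.57,-4.76,0,0,0,0,1],[0.57,-4.76,0,0,0,0,1],[0.57,-4.76,0,0,0,0,1],[0.57,-4.76,0,0,0,0,1],[0.57,-4.76,0,0,0,0,1]]'; python3 -m crank '[[0.57,-4.76,0,0,0,0,1],[0,0,0,0,0,0,1],[0,0,0,0,0,0,1],[0,0,0,0,0,0,1]]'
python3 -c "
from h import *
print(go(.573,.043,.032,-96))"
```

```text
time: 34.2
position: [0.5603, -0.0012, 0.1973]
tool_rot: [0.999, -0.052, -0.002, -0.0]
ft_force: [0.2, 0.3, -1.2]
grip_width: 0.0577
grip_force: 20.2
time: 34.7
position: [0.5712, 0.0428, 0.1985]
tool_rot: [0.999, -0.053, -0.001, 0.0]
ft_force: [0.8, 0.0, -1.7]
grip_width: 0.0575
grip_force: 20.2
shift cm [ 0.1956 -0.0425 11.5538] tool-z turn -0.000 (yaw now -96.0, alt 3.14) q6 1.56
```

```bash
python3 -m crank '[[0.15,0,4,0,0,0,1],[0,0,4,0,0,0,1],[0,0,2.5,0,0,0,1],[0,0,1.1,0,0,0,1],[0,0,0,0,0,0,1]]'; python3 -m crank '[[0,0,0,0,0,0,0.2],[0,0,0,0,0,0,0.15],[0,0,0,0,0,0,0.15],[0,0,0,0,0,0,0.15]]'; python3 -m crank '[[0,0,-3,0,0,0,0.15],[0,0,-4,0,0,0,0],[0,0,-4,0,0,0,0],[0,0,0,0,0,0,0]]'
python3 -c "
from h import *
print(go(.5065,-.3365,.13,-96))"
```

```text
time: 35.33
position: [0.5734, 0.0429, 0.0832]
tool_rot: [0.999, -0.053, -0.0, 0.0]
ft_force: [-0.0, 0.5, -2.3]
grip_width: 0.0576
grip_force: 20.0
time: 35.83
position: [0.5734, 0.0438, 0.0837]
tool_rot: [0.999, -0.052, 0.0, 0.0]
ft_force: [-0.0, 0.0, -0.3]
grip_width: 0.0735
grip_force: 0.0
time: 36.33
position: [0.5752, 0.0437, 0.1967]
tool_rot: [0.999, -0.052, 0.004, 0.0]
ft_force: [0.3, 0.3, -0.6]
grip_width: 0.0864
grip_force: 0.0
shift cm [-2.9257 38.5273  1.5531] tool-z turn 0.001 (yaw now -95.9, alt -3.14) q6 1.56
```

```bash
cat > lids.py <<'E'
from h import *
import sys
def lids(c,z,half=.16,s=.0005):
    o=ortho("top",cams.camera("top"),c,half,z,s); m=(o.min(2)>195).astype(np.uint8)
    k,l,st,ce=cv2.connectedComponentsWithStats(m)
    for i in range(1,k):
        if st[i,4]>3000: print("lid",np.round([c[0]+half-ce[i][1]*s,c[1]+half-ce[i][0]*s],4),st[i][2:])
lids((.506,-.336),.054)
E
python3 lids.py
python3 -m crank '[[-0.42,5.5,0,0,0,0,0],[-0.42,5.5,0,0,0,0,0],[-0.42,5.5,0,0,0,0,0],[-0.42,5.5,0,0,0,0,0],[-0.42,5.5,0,0,0,0,0]]'; python3 -m crank '[[-0.42,5.5,0,0,0,0,0],[-0.42,5.5,0,0,0,0,0],[0,0,1.5,0,0,0,0],[0,0,0,0,0,0,0],[0,0,0,0,0,0,0]]'
python3 -c "
from h import *
print(go(.5065,-.3365,.038,-96))"
```

```text
lid [ 0.4988 -0.4918] [  24  286 3462]
lid [ 0.5069 -0.4362] [  122   118 10363]
lid [ 0.5063 -0.3344] [  115   115 10388]
time: 37.0
position: [0.5226, -0.2287, 0.1916]
tool_rot: [0.999, -0.052, -0.001, -0.001]
ft_force: [1.3, -0.2, 0.7]
grip_width: 0.087
grip_force: 0.0
time: 37.62
position: [0.5039, -0.3343, 0.1774]
tool_rot: [0.999, -0.051, -0.001, -0.001]
ft_force: [0.2, 0.4, -0.7]
grip_width: 0.0868
grip_force: 0.0
shift cm [0.2963 0.2129 8.8415] tool-z turn 0.003 (yaw now -95.9, alt -3.14) q6 0.90
```

```bash
python3 -m crank '[[0.25,0.15,3.5,0,0,0,0],[0,0,3.3,0,0,0,0],[0,0,2,0,0,0,0],[0,0,0,0,0,0,0]]'; python3 -m crank '[[0,0,0,0,0,0,1],[0,0,0,0,0,0,1],[0,0,0,0,0,0,1],[0,0,0,0,0,0,1],[0,0,0,0,0,0,1]]' 20; python3 -m crank '[[0,0,-3,0,0,0,1],[0,0,-4.5,0,0,0,1],[0,0,-3.5,0,0,0,1],[0,0,0,0,0,0,1]]'
python3 -c "
from h import *
print(go(.5625,-.0564,.14,-96))"
```

```text
time: 38.12
position: [0.5062, -0.3364, 0.0891]
tool_rot: [0.999, -0.051, -0.001, -0.001]
ft_force: [-1.4, 0.3, -0.2]
grip_width: 0.087
grip_force: 0.0
time: 38.75
position: [0.5067, -0.338, 0.0911]
tool_rot: [0.999, -0.052, 0.0, 0.0]
ft_force: [-1.1, 0.9, 6.1]
grip_width: 0.0595
grip_force: 20.0
time: 39.25
position: [0.5076, -0.3391, 0.2029]
tool_rot: [0.999, -0.052, 0.002, 0.002]
ft_force: [-0.2, 0.2, -1.3]
grip_width: 0.0593
grip_force: 20.0
shift cm [  2.5263 -28.6892   1.0796] tool-z turn 0.001 (yaw now -95.9, alt -3.14) q6 0.90
```

```bash
python3 -m crank '[[0.42,-4.78,0,0,0,0,1],[0.42,-4.78,0,0,0,0,1],[0.42,-4.78,0,0,0,0,1],[0.42,-4.78,0,0,0,0,1],[0.42,-4.78,0,0,0,0,1]]'; python3 -m crank '[[0.42,-4.78,0,0,0,0,1],[0,0,0,0,0,0,1],[0,0,0,0,0,0,1],[0,0,0,0,0,0,1]]'
python3 -c "
from h import *
print(go(.5625,-.0564,.033,-96))"
```

```text
time: 39.88
position: [0.5512, -0.1006, 0.1982]
tool_rot: [0.999, -0.052, -0.002, -0.001]
ft_force: [0.7, 0.3, -0.6]
grip_width: 0.0595
grip_force: 20.0
time: 40.38
position: [0.5609, -0.0564, 0.1996]
tool_rot: [0.999, -0.053, -0.001, 0.0]
ft_force: [0.2, 0.7, -1.8]
grip_width: 0.0596
grip_force: 20.0
shift cm [ 0.17   -0.0143 11.5598] tool-z turn -0.001 (yaw now -96.0, alt 3.14) q6 1.38
```

```bash
python3 -m crank '[[0.15,0,4,0,0,0,1],[0,0,4,0,0,0,1],[0,0,2.5,0,0,0,1],[0,0,1.1,0,0,0,1],[0,0,0,0,0,0,1]]'; python3 -m crank '[[0,0,0,0,0,0,0.2],[0,0,0,0,0,0,0.15],[0,0,0,0,0,0,0.15],[0,0,0,0,0,0,0.15]]'; python3 -m crank '[[0,0,-3,0,0,0,0.15],[0,0,-4,0,0,0,0],[0,0,-4,0,0,0,0],[0,0,0,0,0,0,0]]'
python3 lids.py; python3 -c "
from h import *
print(go(.5065,-.4375,.13,-96))"
```

```text
time: 41.0
position: [0.5629, -0.0563, 0.0841]
tool_rot: [0.999, -0.053, -0.0, 0.0]
ft_force: [-0.9, -0.3, -1.0]
grip_width: 0.0595
grip_force: 20.0
time: 41.5
position: [0.5629, -0.0554, 0.0847]
tool_rot: [0.999, -0.052, 0.0, 0.0]
ft_force: [0.5, 0.4, 0.1]
grip_width: 0.0737
grip_force: 0.0
time: 42.0
position: [0.5646, -0.0558, 0.1976]
tool_rot: [0.999, -0.052, 0.004, 0.001]
ft_force: [0.7, 0.2, 0.2]
grip_width: 0.086
grip_force: 0.0
lid [ 0.4988 -0.4918] [  24  286 3454]
lid [ 0.5068 -0.4362] [  122   117 10343]
shift cm [-1.7142 38.585   1.4981] tool-z turn 0.001 (yaw now -95.9, alt -3.14) q6 1.38
```

```bash
python3 -m crank '[[-0.24,5.5,0,0,0,0,0],[-0.24,5.5,0,0,0,0,0],[-0.24,5.5,0,0,0,0,0],[-0.24,5.5,0,0,0,0,0],[-0.24,5.5,0,0,0,0,0]]'; python3 -m crank '[[-0.24,5.5,0,0,0,0,0],[-0.24,5.5,0,0,0,0,0],[0,0,1.5,0,0,0,0],[0,0,0,0,0,0,0],[0,0,0,0,0,0,0]]'
python3 -c "
from h import *
print(go(.5065,-.4375,.038,-96))"
```

```text
time: 42.68
position: [0.5211, -0.3287, 0.1923]
tool_rot: [0.999, -0.052, -0.001, -0.001]
ft_force: [0.1, 0.1, -0.3]
grip_width: 0.0868
grip_force: 0.0
time: 43.3
position: [0.5061, -0.4346, 0.1782]
tool_rot: [0.999, -0.051, -0.001, -0.001]
ft_force: [0.4, -1.0, -0.7]
grip_width: 0.0868
grip_force: 0.0
shift cm [0.0878 0.3099 8.923 ] tool-z turn 0.003 (yaw now -95.9, alt -3.14) q6 0.80
```

The white tray's rim lies close to the right, so I'll descend with a narrower opening of about 74 mm.

```bash
python3 -m crank '[[0.08,0.2,0,0,0,0,0.15],[0,0,0,0,0,0,0.15],[0,0,0,0,0,0,0.15]]'; python3 -m crank '[[0,0,3.5,0,0,0,0.15],[0,0,3.3,0,0,0,0.15],[0,0,2,0,0,0,0.15],[0,0,0,0,0,0,0.15]]'; python3 -m crank '[[0,0,0,0,0,0,1],[0,0,0,0,0,0,1],[0,0,0,0,0,0,1],[0,0,0,0,0,0,1],[0,0,0,0,0,0,1]]' 20; python3 -m crank '[[0,0,-3,0,0,0,1],[0,0,-4.5,0,0,0,1],[0,0,-3.5,0,0,0,1],[0,0,0,0,0,0,1]]'
python3 -c "
from h import *
print(go(.463,.004,.14,-96))"
```

```text
time: 43.68
position: [0.5071, -0.4384, 0.1798]
tool_rot: [0.999, -0.052, 0.0, 0.0]
ft_force: [0.5, 0.3, -0.2]
grip_width: 0.075
grip_force: 0.0
time: 44.18
position: [0.5062, -0.4379, 0.0898]
tool_rot: [0.999, -0.052, -0.001, -0.001]
ft_force: [-0.7, -0.0, -0.4]
grip_width: 0.0739
grip_force: 0.0
time: 44.8
position: [0.5074, -0.4393, 0.0928]
tool_rot: [0.999, -0.052, 0.001, 0.001]
ft_force: [0.1, 0.3, 6.9]
grip_width: 0.0594
grip_force: 20.0
time: 45.3
position: [0.5078, -0.4399, 0.2044]
tool_rot: [0.999, -0.052, 0.002, 0.003]
ft_force: [-0.9, -0.0, -1.8]
grip_width: 0.0592
grip_force: 20.0
shift cm [ -9.0578 -43.6953   1.0862] tool-z turn 0.001 (yaw now -95.9, alt -3.14) q6 0.79
```

```bash
python3 -m crank '[[-1.13,-5.46,0,0,0,0,1],[-1.13,-5.46,0,0,0,0,1],[-1.13,-5.46,0,0,0,0,1],[-1.13,-5.46,0,0,0,0,1],[-1.13,-5.46,0,0,0,0,1]]'; python3 -m crank '[[-1.13,-5.46,0,0,0,0,1],[-1.13,-5.46,0,0,0,0,1],[-1.13,-5.46,0,0,0,0,1],[0,0,0,0,0,0,1],[0,0,0,0,0,0,1]]'
python3 - <<'E'
from h import *
print(go(.463,.004,.034,-96))
for n in("top","scene"): cv2.imwrite(f"pics/{n}8.png",cams.camera(n)[:,:,::-1])
a,b=[cv2.imread(f"pics/{n}8.png") for n in("top","scene")]
cv2.imwrite("pics/c8.png",np.hstack([ortho("top",a,(.505,0),.15,.05,.00075),cv2.resize(b[130:260,220:350],(400,400))]))
E
```

```text
time: 45.92
position: [0.4774, -0.1591, 0.1997]
tool_rot: [0.999, -0.052, -0.002, -0.001]
ft_force: [0.2, -0.3, -1.2]
grip_width: 0.0593
grip_force: 20.0
time: 46.55
position: [0.4618, 0.0052, 0.2005]
tool_rot: [0.999, -0.051, -0.001, 0.0]
ft_force: [0.1, -0.4, -1.1]
grip_width: 0.0592
grip_force: 20.0
shift cm [ 0.1472  0.1022 11.5476] tool-z turn 0.002 (yaw now -95.9, alt -3.14) q6 1.44
```

View pics/c8.png

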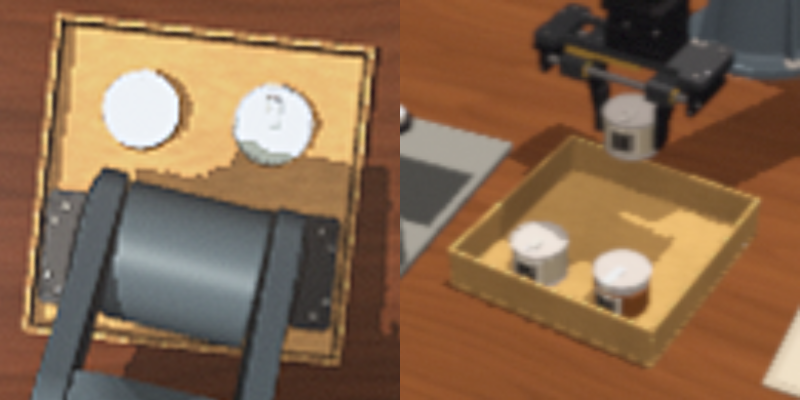

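Jar (141,108) and tin 2 (274,122) stand upright in the far half of the tray. The last tin hangs over the free near half. I'll set it down.

```bash
python3 -m crank '[[0.15,0.05,4,0,0,0,1],[0,0,4,0,0,0,1],[0,0,2.5,0,0,0,1],[0,0,1.1,0,0,0,1],[0,0,0,0,0,0,1]]'; python3 -m crank '[[0,0,0,0,0,0,0.2],[0,0,0,0,0,0,0.15],[0,0,0,0,0,0,0.15],[0,0,0,0,0,0,0.15]]'; python3 -m crank '[[0,0,-3,0,0,0,0.15],[0,0,-4,0,0,0,0],[0,0,-4,0,0,0,0],[0,0,-3,0,0,0,0]]'; python3 -m crank '[[0,-5,0,0,0,0,0],[0,-5,0,0,0,0,0],[0,-5,0,0,0,0,0],[0,-5,0,0,0,0,0],[0,-5,0,0,0,0,0]]'; python3 -m crank '[[0,-5,0,0,0,0,0],[0,0,0,0,0,0,0],[0,0,0,0,0,0,0]]'
python3 - <<'E'
from h import *
for n in("top","scene"): cv2.imwrite(f"pics/{n}9.png",cams.camera(n)[:,:,::-1])
a,b=[cv2.imread(f"pics/{n}9.png") for n in("top","scene")]
cv2.imwrite("pics/c9.png",np.vstack([np.hstack([ortho("top",a,(.505,0),.15,.05,.001),cv2.resize(b[130:260,220:350],(300,300))]),cv2.resize(b[120:260,120:400],(600,300))]))
E
```

```text
time: 47.28
position: [0.4639, 0.0034, 0.085]
tool_rot: [0.999, -0.053, -0.0, 0.0]
ft_force: [-0.2, 0.3, -1.5]
grip_width: 0.0595
grip_force: 20.0
time: 47.78
position: [0.4637, 0.0046, 0.0857]
tool_rot: [0.999, -0.052, 0.0, 0.0]
ft_force: [0.1, 0.0, 1.0]
grip_width: 0.0733
grip_force: 0.0
time: 48.28
position: [0.4636, 0.0046, 0.2271]
tool_rot: [0.999, -0.052, 0.001, 0.0]
ft_force: [0.7, -0.7, 0.7]
grip_width: 0.0863
grip_force: 0.0
time: 48.9
position: [0.4891, 0.2548, 0.2254]
tool_rot: [0.999, -0.052, -0.0, 0.0]
ft_force: [0.0, -0.1, 0.2]
grip_width: 0.0872
grip_force: 0.0
time: 49.28
position: [0.4938, 0.3025, 0.225]
tool_rot: [0.999, -0.051, -0.001, 0.001]
ft_force: [0.1, 0.1, -0.4]
grip_width: 0.0869
grip_force: 0.0
```

View pics/c9.png

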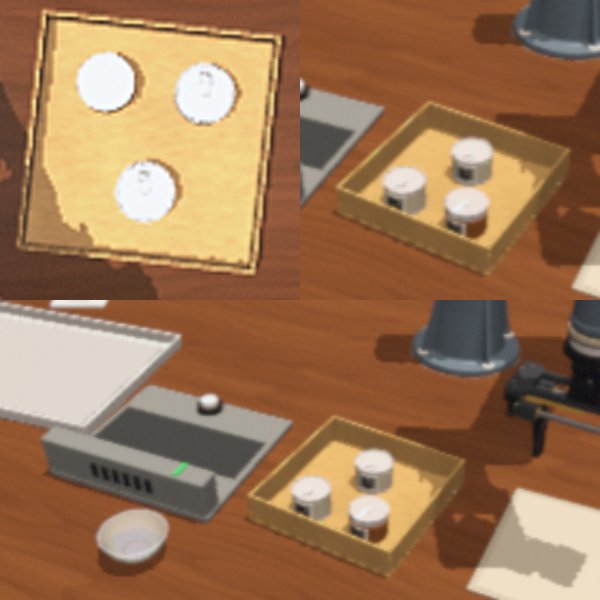

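The picture shows all three upright in the tray, at (106,82), (205,93) and (146,190). The button is up at (209,403), the gripper is clear and the mat is empty. I'll hand in.

```bash
python3 -c "
from rig import ticket
print(ticket.hand_in())"
```

```text
the job is handed in; nothing more can be done
None
```

I scanned the three groceries on the mat (two tins and the jar) in one reading, stood them upright in the cardboard tray with the button back up, and handed the job in at about 49 s; no verdict was returned.

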